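# Set four spectacles on their matching colour pads

## Robot

A 6-joint arm with a two-finger parallel gripper is mounted at the origin on the work surface. World frame = base frame: x ahead of the robot, y to its left, z up, the work surface at z = 0. Lengths are in m, angles in rad, forces in N, time in s.
With the tool pointing down it reaches from about 0.25 to 0.725 m from the base axis. Payload 4 kg.
Tool frame: the origin (TCP) lies midway between the tips of the shut fingers; the grasp point (between the pads) lies 19 mm behind it; z points along the fingers, x is the direction in which the jaws open and shut, and the axes are right-handed (so a half turn about z gives the same grasp; the last joint's range is limited). The gripper opens to 85 mm and grips with 20 to 120 N. Pads are 22 mm wide; open, the fingers measure 114 mm over their backs; the gripper's body (76 mm by 85 mm) begins 54 mm behind the grasp point. The pads swing forward as they close: fully open they stand 13 mm farther back than shut.
Start: joints at [1.189, 0.241, 0.005, 1.335, 0, 1.571], TCP at [0.186, 0.464, 0.231] pointing down, gripper open.
Joint ranges: [-2.72, 2.72], [-1.05, 1.87], [-1.09, 1.28], [-1.99, 2.15], [-1.42, 1.44], [-3.14, 3.14]. Speed limits (rad/s): [2.79, 2.79, 3.14, 3.14, 3.14, 3.14].

## Interface

Orientations are given as a unit quaternion [x, y, z, w].
In Python, from workcell import bot, vision, ticket gives the robot as it stands.
- The arm moves only by the tool play_rows, never from a script. Its argument "deltas" is one flat list of numbers, 5 for each row, row after row: the opening, from 0 (shut) to 1 (fully open), then the shift along the tool's x, y, z in units of 60 mm (1.0 is 60 mm), then the turn about the tool's z in degrees. A call has 1 to 12 rows; each row shifts and turns the pose as measured when the row begins, along the tool's axes as they then stand; what a row does not reach is not made up. A row lasts 1/8 s, in which the tool goes at most 62.5 mm and 10.7 degrees, less where a joint would pass 70% of its speed; a pose out of reach is approached as far as the arm can. A call is refused whole if a number of a shift passes 1 or a number of a turn 10.7, either way. A call with a gripper value outside its range is refused whole. The fingers move at their own pace and stop on an object; the grip force is fixed at half the most. Time passes only in rows, so rows that do not move let the fingers close. It gives the time, the measured TCP pose, the force and the opening at its end, in the units of the state.
- bot.get_obs(): the state, without advancing time (a new reading comes with each control period).
- vision.camera(name): name is "scene" or "side" or "wrist"; returns a dict with "color" (384x512x3 uint8, blue, green, red), "intrinsics" (3x3 intrinsics, pixels), "rvec" (rotation vector, rad) and "tvec" (3), from world to camera coordinates, as OpenCV has them. Camera axes: x right, y down, z forward; pixel columns grow to the right and rows downward; lengths in m; the calibration is good to about 2 mm. A picture is of the moment at which its call begins. There is no depth.
- ticket.job_done(): hands the job in, once; it reports no verdict.
The state is a dict: "clock": time; "joint_pos": joint angles; "joint_vel": joint speeds; "tau": joint torques, N m; "eef_pos": TCP position; "tool_rot": TCP orientation; "ft_force": force on the tool from outside, world axes, zero at the start; "ft_torque": the same for the moment, N m; "grip_width": finger opening in m.
Only numpy, scipy, OpenCV 4.12 (cv2) and the standard library are available. Lean on these libraries where they do the work, as an engineer would, in place of code of your own. Each camera call takes 0.05 s, during which the arm holds its last target. There are 200 camera calls.

## Task

Stand each of the four folded pairs of spectacles on the pad of its own colour, centred and lengthwise along the pad (front or back first does not matter), in any order. Keep the spectacles upright throughout, let them go, and leave the phone and the jar where they are.

Things in the scene. Friction and masses are not known exactly. Their poses are not given: they have to be found in the camera images.
- red_glasses: loose folded red spectacles, round lenses, about 40 g, standing on lower rims and ear tips; 34 (x) x 132 (y) x 38 mm (z). Origin: centre of the underside; y along the width, z up, lens front faces -x. Grip at mid-width, closing along x: flat lens front at x = -17 mm, rear folded temple (a bar 24 to 31 mm above the underside) at x = +17 mm; it bears a firm grip.
- blue_glasses: loose folded blue spectacles, rectangular lenses, about 40 g, standing on lower rims and ear tips; 34 (x) x 132 (y) x 38 mm (z). Origin: centre of the underside; y along the width, z up, lens front faces -x. Grip at mid-width, closing along x: flat lens front at x = -17 mm, rear folded temple (a bar 24 to 31 mm above the underside) at x = +17 mm; it bears a firm grip.
- yellow_glasses: loose folded yellow spectacles, round lenses, about 40 g, standing on lower rims and ear tips; 34 (x) x 132 (y) x 38 mm (z). Origin: centre of the underside; y along the width, z up, lens front faces -x. Grip at mid-width, closing along x: flat lens front at x = -17 mm, rear folded temple (a bar 24 to 31 mm above the underside) at x = +17 mm; it bears a firm grip.
- green_glasses: loose folded green spectacles, rectangular lenses, about 40 g, standing on lower rims and ear tips; 34 (x) x 132 (y) x 38 mm (z). Origin: centre of the underside; y along the width, z up, lens front faces -x. Grip at mid-width, closing along x: flat lens front at x = -17 mm, rear folded temple (a bar 24 to 31 mm above the underside) at x = +17 mm; it bears a firm grip.
- red_pad: flat grey pad fixed to the bench, 50 (x) x 144 (y) x 4 mm thick, with a red border and the red silhouette of a pair of spectacles with round lenses on it. Origin: centre of its underside, on the bench; the top is 4 mm higher. y runs along its length, z up.
- blue_pad: flat grey pad fixed to the bench, 50 (x) x 144 (y) x 4 mm thick, with a blue border and the blue silhouette of a pair of spectacles with rectangular lenses on it. Origin: centre of its underside, on the bench; the top is 4 mm higher. y runs along its length, z up.
- yellow_pad: flat grey pad fixed to the bench, 50 (x) x 144 (y) x 4 mm thick, with a yellow border and the yellow silhouette of a pair of spectacles with round lenses on it. Origin: centre of its underside, on the bench; the top is 4 mm higher. y runs along its length, z up.
- green_pad: flat grey pad fixed to the bench, 50 (x) x 144 (y) x 4 mm thick, with a green border and the green silhouette of a pair of spectacles with rectangular lenses on it. Origin: centre of its underside, on the bench; the top is 4 mm higher. y runs along its length, z up.
- phone: bystander: loose phone in a grey case lying flat, 70 (x) x 146 (y) x 9 mm, origin at the centre of its underside, z up
- jar: bystander: loose small capped amber glass jar with a white cap, 48 mm across, 60 mm tall, origin at the centre of its underside, z up

How it is judged:
At the end, for the whole second after the job is handed in: Each pair of spectacles rests upright (within 0.12 rad) on top of the pad of its own colour, its centre within 12 mm of the pad's centre and its width within 0.2 rad of the pad's length, either way round, released and still; the phone and the jar are within 15 mm of where they began (horizontal distance between red_glasses and red_pad below 0.012 m and angle between the y axis of red_glasses and the y axis of red_pad, either way round below 0.2 rad and angle between each of red_glasses, blue_glasses, yellow_glasses, green_glasses's own z axis and vertical below 0.12 rad and z of red_glasses in the frame of red_pad between 0.001 and 0.008 m and linear speed of each of red_glasses, blue_glasses, yellow_glasses, green_glasses below 0.02 m/s and angular speed of each of red_glasses, blue_glasses, yellow_glasses, green_glasses below 0.2 rad/s and horizontal distance between blue_glasses and blue_pad below 0.012 m and angle between the y axis of blue_glasses and the y axis of blue_pad, either way round below 0.2 rad and z of blue_glasses in the frame of blue_pad between 0.001 and 0.008 m and horizontal distance between yellow_glasses and yellow_pad below 0.012 m and angle between the y axis of yellow_glasses and the y axis of yellow_pad, either way round below 0.2 rad and z of yellow_glasses in the frame of yellow_pad between 0.001 and 0.008 m and horizontal distance between green_glasses and green_pad below 0.012 m and angle between the y axis of green_glasses and the y axis of green_pad, either way round below 0.2 rad and z of green_glasses in the frame of green_pad between 0.001 and 0.008 m and distance of each of phone, jar from where it was at the start of the episode below 0.015 m); the robot touches nothing.
It fails at once if a pair of spectacles is tipped over (more than 0.7 rad from upright) (angle between any of red_glasses, blue_glasses, yellow_glasses, green_glasses's own z axis and vertical above 0.7 rad).
It fails at once if the phone or the jar is moved by more than 15 mm (distance of any of phone, jar from where it was at the start of the episode above 0.015 m).
It also fails if it takes over 112 s, if anything falls off the work surface, if the arm or the gripper's body presses on something with over 40 N, if the wrist force passes 120 N, or if a joint passes its speed limit or range.

## Working session

There is one attempt and no reset: what is moved stays moved. The work goes in short steps, Python scripts to look and compute and a tool call to move; the robot and the scene stay as the last step left them, time stands still between calls to the robot, and variables do not carry over. Pictures are saved under pics/ and viewed, about 12 in all and at most 16, crops included, and the job is handed in when it is done.

Besides the shell and the picture viewer there is one more tool, called after "Emit:" in YAML: its name, and indented under it one key for each argument. play_rows: Moves the arm, as the interface text tells. Its arguments: {"type":"object","properties":{"deltas":{"type":"array"}},"required":["deltas"]}

```bash
mkdir -p pics; ls; python3 - <<'E'
from workcell import bot,vision
import cv2,numpy as np
o=bot.get_obs();print({k:np.round(v,3).tolist() for k,v in o.items()})
for n in("scene","side"):
    c=vision.camera(n);cv2.imwrite(f"pics/{n}0.png",c["color"])
    R=cv2.Rodrigues(c["rvec"])[0];print(n,c["intrinsics"],-R.T@c["tvec"].ravel(),R[2])
E
```

```text
pics
{'clock': 0.0, 'joint_pos': [1.189, 0.241, 0.004, 1.335, 0.0, 1.571], 'joint_vel': [-0.001, 0.0, 0.0, -0.0, 0.001, -0.0], 'tau': [0.001, -37.232, 25.241, 0.017, 0.0, -0.0], 'eef_pos': [0.186, 0.463, 0.23], 'tool_rot': [0.828, 0.56, -0.001, 0.001], 'ft_force': [0.591, -0.778, -0.498], 'ft_torque': [0.014, 0.024, -0.048], 'grip_width': 0.086}
scene [[389.10295315   0.         256.73077924]
 [  0.         389.10295315 191.63144381]
 [  0.           0.           1.        ]] [1.12191979 0.17024644 0.49250088] [-0.77135839 -0.19999859 -0.60415792]
side [[407.35795366   0.         259.35985682]
 [  0.         407.35795366 192.16487957]
 [  0.           0.           1.        ]] [ 0.19903896 -0.46515861  0.76970935] [ 0.373342    0.50135254 -0.78055197]
```

View pics/scene0.png

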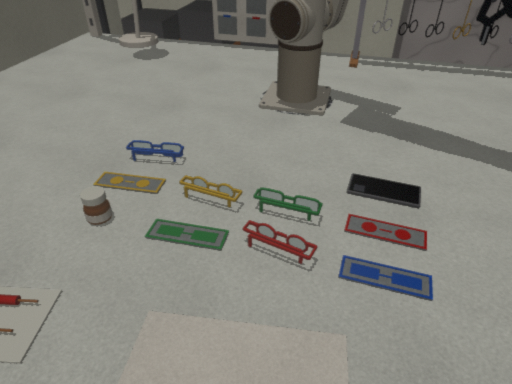

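View pics/side0.png

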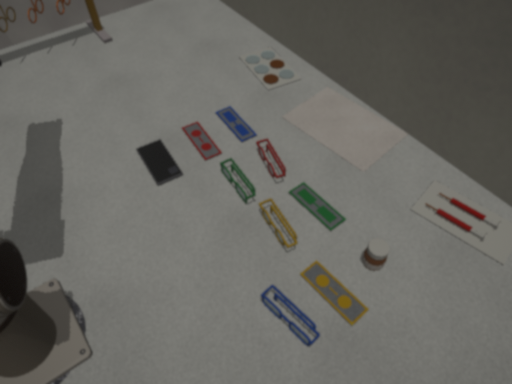

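The scene view shows all the items: blue glasses (155,150), yellow (210,190), green (288,203), red (280,240). The pads are at yellow (130,182), green (187,233), red (386,231) and blue (385,276), the phone at (385,190) and the jar at (97,205). The side view shows them all from above as well. Next I'll measure by colour on rectified planes.

```bash
cat > h.py <<'E'
from workcell import bot,vision
import cv2,numpy as np
def topix(c,P): return cv2.projectPoints(np.float64(P).reshape(-1,1,3),c["rvec"],c["tvec"],c["intrinsics"],None)[0][:,0]
X0,Y0,S=0.15,-0.45,1000.   # rectified: col=(y-Y0)*S,row=(x-X0)*S
W,H=1100,700
def rect(c,z,img=None):
    g=np.float64([[X0,Y0],[X0+H/S,Y0],[X0+H/S,Y0+W/S],[X0,Y0+W/S]])
    p=topix(c,np.c_[g,np.full(4,z)])
    M=cv2.getPerspectiveTransform(np.float32(p),np.float32([[0,0],[0,H],[W,H],[W,0]]))
    return cv2.warpPerspective(c["color"] if img is None else img,M,(W,H))
HUE={"red":[(0,8),(172,180)],"yellow":[(15,30)],"green":[(50,85)],"blue":[(105,125)]}
def blobs(im,col,smin=110,amin=400):
    h=cv2.cvtColor(im,cv2.COLOR_BGR2HSV); m=0
    for a,b in HUE[col]: m=m|cv2.inRange(h,(a,smin,40),(b,255,255))
    m=cv2.morphologyEx(m,cv2.MORPH_CLOSE,np.ones((15,15)))
    out=[]
    for k in cv2.findContours(m,cv2.RETR_EXTERNAL,cv2.CHAIN_APPROX_NONE)[0]:
        if cv2.contourArea(k)<amin: continue
        (u,v),(w,l),a=cv2.minAreaRect(k)
        q=cv2.boxPoints(((u,v),(w,l),a)); e=[q[1]-q[0],q[2]-q[1]]; e=max(e,key=np.linalg.norm)
        yaw=np.degrees(np.arctan2(e[1],e[0]))  # direction: dx=e[1], dy=e[0]; angle from +y towards +x
        yaw=(yaw+90)%180-90
        out.append((round(X0+v/S,3),round(Y0+u/S,3),round(float(yaw),1),round(min(w,l)),round(max(w,l))))
    return out
E
python3 - <<'E'
from h import *
ims=[]
for n in("scene","side"):
    c=vision.camera(n)
    for z in(.004,.03):
        r=rect(c,z); ims.append(r)
        for col in HUE: print(n,z,col,blobs(r,col))
cv2.imwrite("pics/r.png",cv2.resize(ims[3],(800,509)))
E
```

```text
scene 0.004 red [(0.63, 0.078, 14.0, 65, 138), (0.551, 0.267, 5.3, 51, 143)]
scene 0.004 yellow [(0.534, -0.265, -3.8, 50, 144), (0.519, -0.094, 8.5, 72, 140)]
scene 0.004 green [(0.653, -0.082, -2.1, 45, 140), (0.523, 0.074, 4.2, 52, 135)]
scene 0.004 blue [(0.663, 0.267, 3.5, 49, 143), (0.4, -0.275, -15.7, 86, 138)]
scene 0.03 red [(0.656, 0.083, 14.0, 61, 131), (0.581, 0.262, 5.2, 48, 135)]
scene 0.03 yellow [(0.566, -0.241, -3.7, 47, 136), (0.551, -0.08, 8.5, 68, 132)]
scene 0.03 green [(0.68, -0.068, -4.8, 42, 134), (0.551, 0.079, 3.5, 40, 128)]
scene 0.03 blue [(0.687, 0.262, 3.8, 47, 135), (0.439, -0.251, -13.7, 80, 131)]
side 0.004 red [(0.661, 0.091, 23.2, 34, 119), (0.547, 0.266, 5.3, 44, 138)]
side 0.004 yellow [(0.547, -0.068, 8.5, 38, 136), (0.531, -0.266, -3.8, 49, 142)]
side 0.004 green [(0.65, -0.116, -1.8, 20, 43), (0.648, -0.051, 0.0, 19, 43)]
side 0.004 blue [(0.66, 0.266, 4.0, 23, 110), (0.432, -0.251, -7.1, 36, 133)]
side 0.03 red [(0.842, -0.308, 0.0, 14, 74), (0.645, 0.073, 22.4, 33, 116), (0.535, 0.241, 5.4, 44, 134)]
side 0.03 yellow [(0.535, -0.082, 8.8, 37, 131), (0.52, -0.273, -3.4, 48, 138)]
side 0.03 green [(0.635, -0.128, -1.8, 19, 41), (0.633, -0.066, 0.0, 18, 41)]
side 0.03 blue [(0.644, 0.241, 3.7, 22, 106), (0.424, -0.258, -7.3, 34, 129)]
```

View pics/r.png

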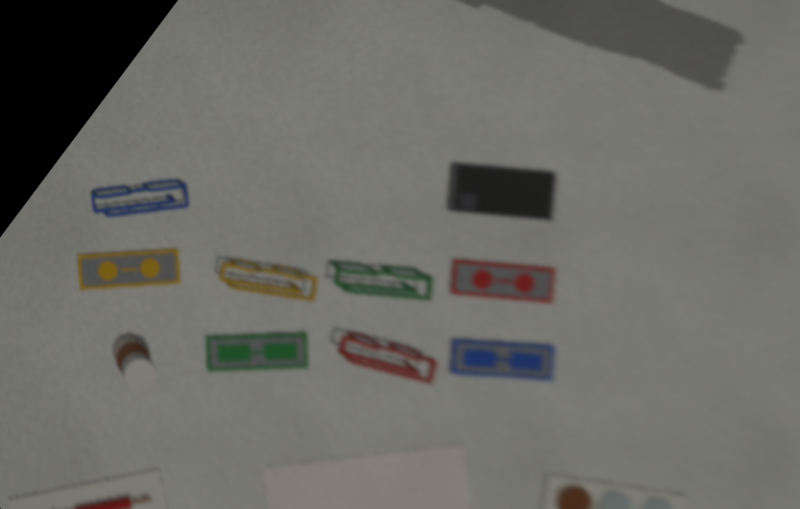

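```bash
cat >> h.py <<'E'
from scipy.spatial.transform import Rotation as Ro
def state():
    o=bot.get_obs();R=Ro.from_quat(o["tool_rot"]).as_matrix()
    a=np.degrees(np.arctan2(R[1,0],R[0,0])); return o,R,a
def plan(x,y,z,yaw,op,n):
    "rows to TCP (x,y,z), spectacles yaw (from +y toward +x, deg): jaw angle=-yaw"
    o,R,a=state(); d=(np.array([x,y,z])-o["eef_pos"])/n; t=(a+yaw)/n
    print("t",o["clock"],"pos",np.round(o["eef_pos"],4),"yaw",round(-a,1),"d",np.round(d*n,3),"grip",round(o["grip_width"],3),"tilt",np.round(R[:,2],3))
    for i in range(n):
        b=np.radians(a-t*i); s=[d[0]*np.cos(b)+d[1]*np.sin(b),d[0]*np.sin(b)-d[1]*np.cos(b),-d[2]]
        print(",".join(f"{v:.2f}" for v in [op,*(np.array(s)/.06)])+f",{t:.1f}",end=", ")
    print()
E
python3 -c "
from h import *
plan(.54,.077,.2,4,.7,11)"
```

```text
t 0.2 pos [0.1861 0.4636 0.2307] yaw -68.1 d [ 0.354 -0.387 -0.031] grip 0.085 tilt [-0.001 -0.001 -1.   ]
0.70,-0.34,0.72,0.05,6.6, 0.70,-0.26,0.75,0.05,6.6, 0.70,-0.17,0.78,0.05,6.6, 0.70,-0.08,0.79,0.05,6.6, 0.70,0.01,0.79,0.05,6.6, 0.70,0.10,0.79,0.05,6.6, 0.70,0.19,0.77,0.05,6.6, 0.70,0.27,0.75,0.05,6.6, 0.70,0.36,0.71,0.05,6.6, 0.70,0.44,0.66,0.05,6.6, 0.70,0.51,0.61,0.05,6.6,
```

Emit:
play_rows:
  deltas: [0.7,-0.34,0.72,0.05,6.6,0.7,-0.26,0.75,0.05,6.6,0.7,-0.17,0.78,0.05,6.6,0.7,-0.08,0.79,0.05,6.6,0.7,0,0.79,0.05,6.6,0.7,0.1,0.79,0.05,6.6,0.7,0.19,0.77,0.05,6.6,0.7,0.27,0.75,0.05,6.6,0.7,0.36,0.71,0.05,6.6,0.7,0.44,0.66,0.05,6.6,0.7,0.51,0.61,0.05,6.6,0.7,0,0,0,0]

```text
clock: 1.7
eef_pos: [0.5427, 0.0581, 0.1942]
tool_rot: [0.998, -0.058, -0.001, 0.0]
ft_force: [-0.6, 0.2, -0.3]
grip_width: 0.0595
```

```bash
python3 -c "
from h import *
plan(.54,.077,.2,4,.65,3)
c=vision.camera('wrist');R=cv2.Rodrigues(c['rvec'])[0];print(c['intrinsics'][0,0],-R.T@c['tvec'].ravel(),R[2])
cv2.imwrite('pics/w1.png',c['color'])
print(topix(c,[[.54,.077,.03]]))"
```

```text
t 1.7 pos [0.5427 0.0581 0.1942] yaw 6.7 d [-0.003  0.019  0.006] grip 0.059 tilt [-0.001 -0.001 -1.   ]
0.65,-0.03,-0.10,-0.03,-0.9, 0.65,-0.03,-0.10,-0.03,-0.9, 0.65,-0.02,-0.10,-0.03,-0.9, 
265.5142874919837 [0.55009355 0.12757481 0.33585895] [-0.03283463 -0.27196811 -0.96174593]
[[251.55165046 163.68200503]]
```

View pics/w1.png

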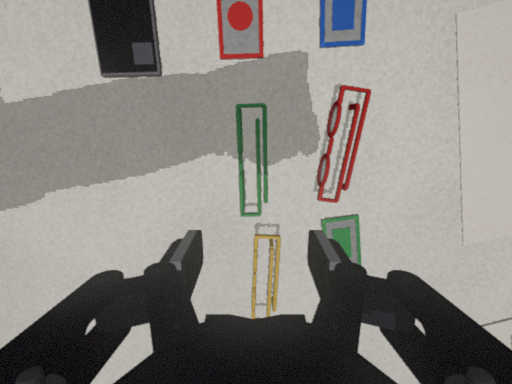

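The wrist view shows everything: green glasses at (252,160), red (343,145), yellow (267,275), all with the lens front to the left (-x). The green pad is at (342,240), the red pad at (240,25) and the blue pad at (343,15). I'll fit a simple hull model to get the poses.

```bash
cat >> h.py <<'E'
from scipy.optimize import minimize
MOD=np.array([[x,y,z] for x in(-.017,-.013) for y in(-.066,.066) for z in(.006,.034)]+[[-.015,y,z] for y in(-.045,-.025,.025,.045) for z in(0,.038)]+[[x,y,z] for x in(.013,.017) for y in(-.055,.055) for z in(.002,.031)])
PAD=np.array([[x,y,.004] for x in(-.025,.025) for y in(-.072,.072)])
def fit(cams,col,guess,M=MOD,rad=.1,smin=110):
    "pose (x,y,yaw deg) maximising IoU of hulls over the cameras"
    ms=[];up=3
    def w(p):
        s,c=np.sin(np.radians(p[2])),np.cos(np.radians(p[2]))
        return np.c_[p[0]+M[:,0]*c+M[:,1]*s,p[1]-M[:,0]*s+M[:,1]*c,M[:,2]]
    def hull(c,p,sh):
        m=np.zeros(sh,np.uint8);k=cv2.convexHull(np.float32(topix(c,w(p))*up));cv2.fillConvexPoly(m,np.int32(np.round(k*16)),1,shift=4);return m
    for c in cams:
        h=cv2.cvtColor(cv2.resize(c["color"],None,fx=up,fy=up,interpolation=cv2.INTER_CUBIC),cv2.COLOR_BGR2HSV);m=np.zeros(h.shape[:2],np.uint8)
        for a,b in HUE[col]: m|=cv2.inRange(h,(a,smin,30),(b,255,255))
        g=hull(c,guess,m.shape); g=cv2.dilate(g,np.ones((41,41)))
        m=m*g; m=cv2.morphologyEx(m,cv2.MORPH_OPEN,np.ones((3,3)))
        k=cv2.convexHull(cv2.findNonZero(m)); mm=np.zeros_like(m);cv2.fillConvexPoly(mm,k,1);ms.append((c,mm))
    def cost(q):
        p=[q[0]/100,q[1]/100,q[2]*3];J=0
        for c,m in ms:
            g=hull(c,p,m.shape);J-=(g&m).sum()/(g|m).sum()
        return J/len(ms)
    q0=np.array([guess[0]*100,guess[1]*100,guess[2]/3])
    r=minimize(cost,q0,method="Nelder-Mead",options=dict(initial_simplex=np.vstack([q0,q0+np.eye(3)]),xatol=.02,fatol=1e-4))
    return [round(float(v),4) for v in(r.x[0]/100,r.x[1]/100,r.x[2]*3)],round(-r.fun,3)
E
python3 - <<'E'
from h import *
w,s,d=[vision.camera(n) for n in("wrist","scene","side")]
for col,g in dict(green=(.54,.077,4),red=(.645,.078,14),yellow=(.535,-.082,8.6)).items():
    print(col,*[fit(c,col,g) for c in([w],[s],[d],[s,d])])
print("blue",*[fit(c,"blue",(.424,-.258,-8)) for c in([s],[d],[s,d])])
for col,g in dict(red=(.549,.266,5.3),blue=(.661,.266,3.7),yellow=(.533,-.265,-3.8),green=(.651,-.082,-2)).items():
    print("pad",col,*[fit(c,col,g,PAD) for c in([s],[d],[s,d])])
print("gpad wrist",fit([w],"green",(.651,-.082,-2),PAD))
E
```

```text
green ([0.5433, 0.0827, 4.5532], np.float64(0.821)) ([0.5353, 0.0748, 14.1991], np.float64(0.692)) ([0.5877, 0.0793, 34.351], np.float64(0.006)) ([0.5372, 0.0753, 10.0405], np.float64(0.346))
red ([0.6462, 0.0843, 13.7335], np.float64(0.902)) ([0.6459, 0.0812, 14.754], np.float64(0.871)) ([0.652, 0.0915, 18.2961], np.float64(0.721)) ([0.6462, 0.082, 17.6881], np.float64(0.786))
yellow ([0.5394, -0.0823, 8.1091], np.float64(0.851)) ([0.5389, -0.083, 9.2571], np.float64(0.846)) ([0.54, -0.0787, 12.6347], np.float64(0.824)) ([0.5404, -0.0801, 12.438], np.float64(0.83))
blue ([0.4259, -0.2602, -4.8044], np.float64(0.776)) ([0.4298, -0.2576, -5.543], np.float64(0.806)) ([0.4298, -0.258, -5.0729], np.float64(0.789))
pad red ([0.5515, 0.2671, 5.1878], np.float64(0.987)) ([0.5477, 0.2634, 4.5254], np.float64(0.736)) ([0.5506, 0.2665, 5.4504], np.float64(0.827))
pad blue ([0.6629, 0.2669, 3.7303], np.float64(0.982)) ([0.6604, 0.2633, 5.7048], np.float64(0.587)) ([0.6629, 0.2662, 3.8182], np.float64(0.772))
pad yellow ([0.5353, -0.2632, -3.8237], np.float64(0.993)) ([0.5312, -0.2665, -3.7599], np.float64(0.968)) ([0.5341, -0.2651, -2.9341], np.float64(0.904))
pad green ([0.6518, -0.0827, -1.3304], np.float64(0.751)) ([0.6585, -0.0695, -4.25], np.float64(0.313)) ([0.6519, -0.0816, -1.384], np.float64(0.527))
gpad wrist ([0.6492, -0.0848, -1.0331], np.float64(0.349))
```

```bash
python3 -c "
from h import *
plan(.541,.080,.006,4.5,.7,6)"
```

```text
t 1.9 pos [0.5406 0.0615 0.1952] yaw 6.3 d [ 0.     0.019 -0.189] grip 0.06 tilt [-0.002  0.    -1.   ]
0.70,-0.00,-0.05,0.53,-0.3, 0.70,-0.00,-0.05,0.53,-0.3, 0.70,-0.00,-0.05,0.53,-0.3, 0.70,-0.00,-0.05,0.53,-0.3, 0.70,-0.00,-0.05,0.53,-0.3, 0.70,-0.00,-0.05,0.53,-0.3,
```

Emit:
play_rows:
  deltas: [0.7,0,-0.16,0.4,-0.9,0.7,0,-0.15,0.6,-0.9,0.7,0,0,0.6,0,0.7,0,0,0.6,0,0.7,0,0,0.2,0,0.7,0,0,0,0]

```text
clock: 2.65
eef_pos: [0.5405, 0.0889, 0.052]
tool_rot: [1.0, -0.031, 0.002, -0.001]
ft_force: [0.8, 0.5, -0.2]
grip_width: 0.0598
```

```bash
python3 -c "
from h import *
plan(.541,.080,.006,4.5,.7,3)
c=vision.camera('wrist');cv2.imwrite('pics/w2.png',c['color'])"
```

```text
t 2.65 pos [0.5405 0.0889 0.052 ] yaw 3.6 d [ 0.    -0.009 -0.046] grip 0.06 tilt [ 0.005  0.002 -1.   ]
0.70,0.01,0.05,0.26,0.3, 0.70,0.01,0.05,0.26,0.3, 0.70,0.01,0.05,0.26,0.3,
```

View pics/w2.png

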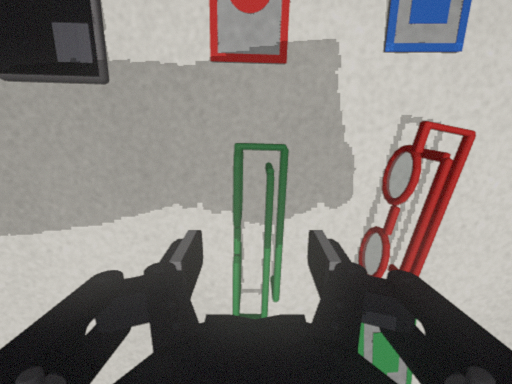

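Green glasses (columns 233–287, rows 145–315) lie between the open fingers at columns 200 and 312. Going down to grip.

Emit:
play_rows:
  deltas: [0.7,0.02,0.07,0.35,0.4,0.7,0,0.06,0.3,0.4,0.7,0,0,0.12,0,0.7,0,0,0,0,0.2,0,0,0,0,0.2,0,0,0,0,0.2,0,0,0,0,0.2,0,0,0,0]

```text
clock: 3.7
eef_pos: [0.55, 0.0833, 0.0157]
tool_rot: [0.999, -0.037, 0.012, -0.003]
ft_force: [-0.2, -1.1, 0.1]
grip_width: 0.0322
```

```bash
python3 -c "
from h import *
plan(.541,.080,.006,4.5,.3,1)
c=vision.camera('wrist')
d=vision.camera('scene')['color'][150:260,220:345]
im=np.hstack([c['color'],cv2.resize(d,(280,246)).repeat(1,0)[:246].copy() if 0 else cv2.copyMakeBorder(cv2.resize(d,(280,246)),0,138,0,0,0)])
cv2.imwrite('pics/w3.png',im)"
```

```text
t 3.7 pos [0.55   0.0833 0.0157] yaw 4.3 d [-0.009 -0.003 -0.01 ] grip 0.032 tilt [ 0.024  0.006 -1.   ]
0.30,-0.14,0.07,0.16,0.2,
```

View pics/w3.png

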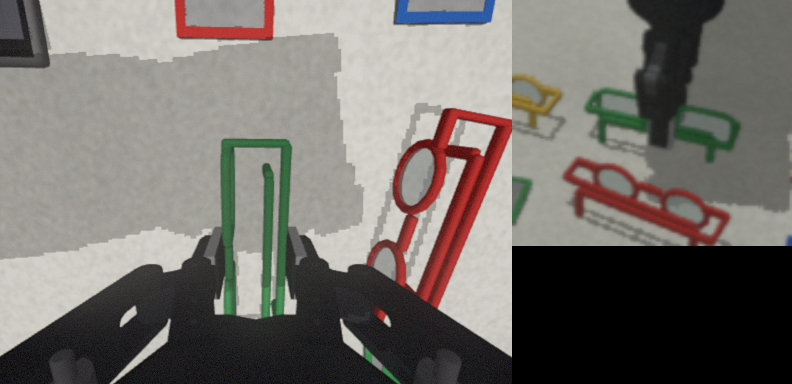

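Gripped at columns 215–300, but high (TCP z 0.016). I'll reopen, lower and regrip.

Emit:
play_rows:
  deltas: [0.7,0,0,0,0,0.7,0,0,0,0,0.7,-0.1,0.03,0.15,0]

```text
clock: 4.18
eef_pos: [0.545, 0.0821, 0.0066]
tool_rot: [0.999, -0.037, 0.013, -0.003]
ft_force: [-0.2, 0.9, 0.4]
grip_width: 0.0599
```

```bash
python3 -c "
from h import *
plan(.541,.080,.006,4.5,.3,1)"
```

```text
t 4.175 pos [0.545  0.0821 0.0066] yaw 4.3 d [-0.004 -0.002 -0.001] grip 0.06 tilt [ 0.026  0.006 -1.   ]
0.30,-0.06,0.04,0.01,0.2,
```

Emit:
play_rows:
  deltas: [0.15,0,0,0,0,0.15,0,0,0,0,0.15,0,0,0,0,0.15,0,0,-0.5,0,0.15,0,0,-0.7,0,0.15,0,0,-0.6,0]

```text
clock: 4.92
eef_pos: [0.5377, 0.0808, 0.1123]
tool_rot: [0.999, -0.037, 0.007, -0.002]
ft_force: [0.4, 0.3, 0.0]
grip_width: 0.0331
```

```bash
python3 -c "
from h import *
plan(.652,-.082,.11,-2,.15,5)
c=vision.camera('scene')['color'][100:300,100:420]
cv2.imwrite('pics/s2.png',cv2.resize(c,(640,400)))"
```

```text
t 4.925 pos [0.5377 0.0808 0.1123] yaw 4.3 d [ 0.114 -0.163 -0.002] grip 0.033 tilt [ 0.014  0.004 -1.   ]
0.15,0.42,0.51,0.01,-1.3, 0.15,0.41,0.52,0.01,-1.3, 0.15,0.40,0.53,0.01,-1.3, 0.15,0.39,0.54,0.01,-1.3, 0.15,0.37,0.55,0.01,-1.3,
```

View pics/s2.png

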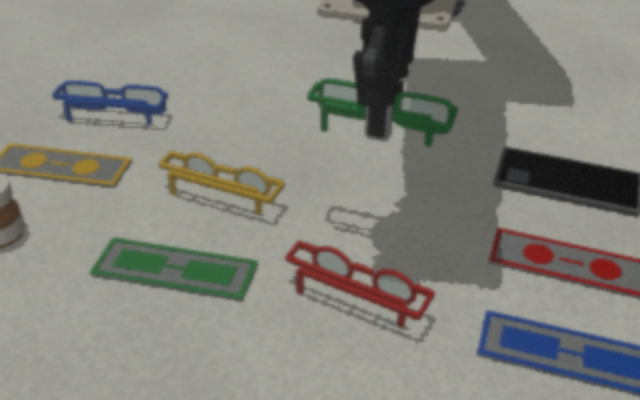

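Green is held level and lifted (315–455, 85–140 in the crop).

Emit:
play_rows:
  deltas: [0.15,0.42,0.51,0,-1.3,0.15,0.41,0.52,0,-1.3,0.15,0.4,0.53,0,-1.3,0.15,0.39,0.54,0,-1.3,0.15,0.37,0.55,0,-1.3,0.15,0,0,0,0]

```text
clock: 5.72
eef_pos: [0.659, -0.0846, 0.1189]
tool_rot: [1.0, 0.023, 0.012, -0.003]
ft_force: [-0.6, 0.4, -0.4]
grip_width: 0.0328
```

```bash
python3 - <<'E'
from h import *
plan(.652,-.082,.013,-2,.15,2)
M=MOD.copy();z=state()[0]["eef_pos"][2];M[:,2]+=z-.0066
for n in("scene","side"):
    c=vision.camera(n); 
    try: print(n,fit([c],"green",(*state()[0]["eef_pos"][:2],-2),M))
    except Exception as e: print(e)
E
```

```text
t 5.725 pos [ 0.659  -0.0846  0.1189] yaw -2.6 d [-0.007  0.003 -0.106] grip 0.033 tilt [ 0.023  0.007 -1.   ]
0.15,-0.06,-0.02,0.88,0.3, 0.15,-0.06,-0.02,0.88,0.3, 
scene ([0.6555, -0.0983, 9.5906], np.float64(0.76))
side ([0.6859, -0.0895, 33.7304], np.float64(0.262))
```

Emit:
play_rows:
  deltas: [0.15,-0.06,-0.03,0.5,0.3,0.15,-0.06,-0.02,0.5,0.3,0.15,0,0,0.4,0,0.15,0,0,0,0]

```text
clock: 6.32
eef_pos: [0.6489, -0.0732, 0.0334]
tool_rot: [1.0, 0.021, 0.01, -0.005]
ft_force: [-0.6, 0.0, -0.8]
grip_width: 0.0326
```

```bash
python3 - <<'E'
from h import *
plan(.652,-.082,.011,-2,.15,2)
c=vision.camera('scene')['color'][150:300,80:320];w=vision.camera('wrist')['color']
cv2.imwrite('pics/s3.png',np.hstack([cv2.resize(c,(288*2-140,384)),w[:,100:440]]))
E
```

```text
t 6.325 pos [ 0.6489 -0.0732  0.0334] yaw -2.4 d [ 0.003 -0.009 -0.022] grip 0.033 tilt [ 0.019  0.009 -1.   ]
0.15,0.02,0.07,0.19,0.2, 0.15,0.02,0.07,0.19,0.2,
```

View pics/s3.png

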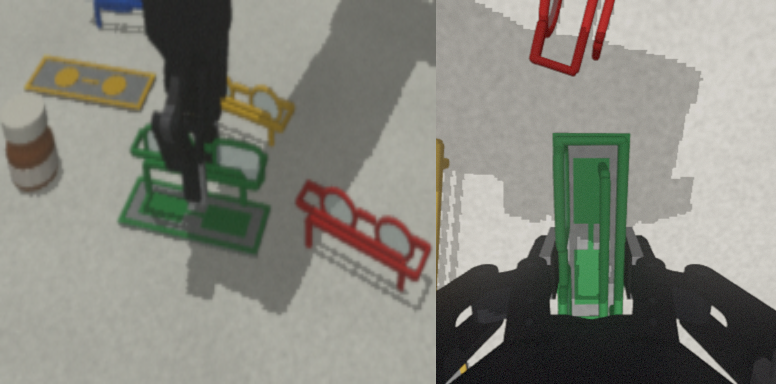

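Held over the green pad and about 9 mm off in y. Correcting, then lowering.

Emit:
play_rows:
  deltas: [0.15,0.05,0.15,0,0,0.15,0,0,0.2,0,0.15,0,0,0,0]

```text
clock: 6.8
eef_pos: [0.6577, -0.0832, 0.0272]
tool_rot: [1.0, 0.021, 0.016, -0.004]
ft_force: [-1.2, -0.6, -1.0]
grip_width: 0.0329
```

```bash
python3 - <<'E'
from h import *
plan(.652,-.082,.011,-2,.15,1)
E
```

```text
t 6.8 pos [ 0.6577 -0.0832  0.0272] yaw -2.4 d [-0.006  0.001 -0.016] grip 0.033 tilt [ 0.031  0.008 -0.999]
0.15,-0.09,-0.02,0.27,0.4,
```

Emit:
play_rows:
  deltas: [0.15,-0.12,-0.02,0.3,0.4]

```text
clock: 6.92
eef_pos: [0.6535, -0.0827, 0.011]
tool_rot: [1.0, 0.018, 0.018, -0.003]
ft_force: [0.8, 0.1, 0.7]
grip_width: 0.033
```

```bash
python3 - <<'E'
from h import *
plan(.652,-.082,.011,-2,.15,1)
E
```

```text
t 6.925 pos [ 0.6535 -0.0827  0.011 ] yaw -2.0 d [-0.002  0.001  0.   ] grip 0.033 tilt [ 0.037  0.007 -0.999]
0.15,-0.03,-0.01,-0.00,0.0,
```

Emit:
play_rows:
  deltas: [0.7,0,0,0,0,0.7,0,0,0,0,0.7,0,0,-0.5,0,0.7,0,0,-0.8,0,0.7,0,0,-0.7,0]

```text
clock: 7.55
eef_pos: [0.6455, -0.0833, 0.1296]
tool_rot: [1.0, 0.017, 0.013, -0.004]
ft_force: [0.3, -0.8, -0.3]
grip_width: 0.0598
```

```bash
python3 - <<'E'
from h import *
plan(.646,.083,.12,14,.7,4)
w=vision.camera('wrist');cv2.imwrite('pics/w4.png',w['color'])
print("red",fit([w],"red",(.646,.083,14)))
E
```

```text
t 7.55 pos [ 0.6455 -0.0833  0.1296] yaw -2.0 d [ 0.     0.166 -0.01 ] grip 0.06 tilt [ 0.025  0.009 -1.   ]
0.70,0.03,-0.69,0.04,4.0, 0.70,-0.02,-0.69,0.04,4.0, 0.70,-0.07,-0.69,0.04,4.0, 0.70,-0.12,-0.68,0.04,4.0, 
red ([0.646, 0.0839, 12.8666], np.float64(0.949))
```

View pics/w4.png

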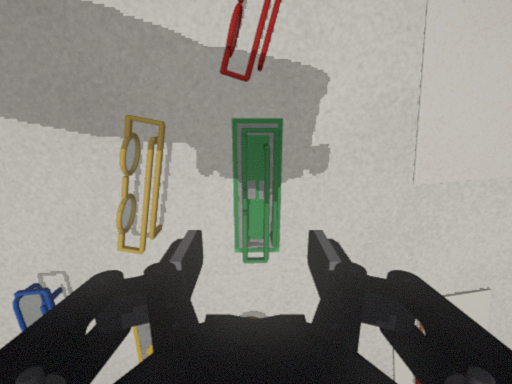

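```bash
python3 - <<'E'
from h import *
w=vision.camera('wrist')
def P(p,M):
    s,c=np.sin(np.radians(p[2])),np.cos(np.radians(p[2])); M=np.array(M)
    return topix(w,np.c_[p[0]+M[:,0]*c+M[:,1]*s,p[1]-M[:,0]*s+M[:,1]*c,M[:,2]]).round(0).tolist()
p=(.652,-.082,-2)
print(P(p,[[-.025,.072,.004],[.025,.072,.004],[.025,-.072,.004],[-.025,-.072,.004]]))
for z in(.036,.042):print(P(p,[[-.017,.066,z],[.017,.066,z],[.017,-.066,z],[-.017,-.066,z]]))
E
```

```text
[[229.0, 115.0], [279.0, 115.0], [276.0, 246.0], [232.0, 247.0]]
[[236.0, 121.0], [275.0, 121.0], [272.0, 256.0], [239.0, 256.0]]
[[236.0, 121.0], [275.0, 121.0], [273.0, 259.0], [239.0, 259.0]]
```

Emit:
play_rows:
  deltas: [0.7,0,-0.68,0,4,0.7,-0.05,-0.68,0,4,0.7,-0.1,-0.68,0,4,0.7,-0.12,-0.65,0,4]

```text
clock: 8.15
eef_pos: [0.6452, 0.0788, 0.1363]
tool_rot: [0.991, -0.13, 0.018, -0.006]
ft_force: [0.1, -0.5, -0.2]
grip_width: 0.06
```

```bash
python3 - <<'E'
from h import *
plan(.646,.083,.05,13.3,.7,2)
E
```

```text
t 8.15 pos [0.6452 0.0788 0.1363] yaw 15.0 d [ 0.001  0.004 -0.086] grip 0.06 tilt [ 0.037  0.006 -0.999]
0.70,-0.00,-0.04,0.72,-0.8, 0.70,-0.00,-0.04,0.72,-0.8,
```

Green sits on its pad, within about 3 mm of the model. Now red.

Emit:
play_rows:
  deltas: [0.7,0,-0.05,0.6,-0.9,0.7,0,-0.02,0.7,-0.8,0.7,0,0,0.5,0]

```text
clock: 8.52
eef_pos: [0.6527, 0.0891, 0.029]
tool_rot: [0.993, -0.112, 0.022, -0.007]
ft_force: [0.0, -0.7, 0.2]
grip_width: 0.0597
```

```bash
python3 - <<'E'
from h import *
plan(.646,.083,.006,13.3,.7,1)
E
```

```text
t 8.525 pos [0.6527 0.0891 0.029 ] yaw 12.8 d [-0.007 -0.006 -0.023] grip 0.06 tilt [ 0.044  0.008 -0.999]
0.70,-0.09,0.12,0.38,0.5,
```

Emit:
play_rows:
  deltas: [0.7,-0.12,0.12,0.36,0.5]

```text
clock: 8.65
eef_pos: [0.6444, 0.0843, 0.0049]
tool_rot: [0.993, -0.116, 0.021, -0.006]
ft_force: [1.2, 0.1, -0.1]
grip_width: 0.0593
```

```bash
python3 - <<'E'
from h import *
plan(.646,.083,.006,13.3,.7,1)
E
```

```text
t 8.65 pos [0.6444 0.0843 0.0049] yaw 13.3 d [ 0.002 -0.001  0.001] grip 0.059 tilt [ 0.043  0.008 -0.999]
0.70,0.03,0.01,-0.02,0.0,
```

Good; close and lift about 110 mm.

Emit:
play_rows:
  deltas: [0.15,0,0,0,0,0.15,0,0,0,0,0.15,0,0,0,0,0.15,0,0,-0.6,0,0.15,0,0,-0.8,0,0.15,0,0,-0.6,0]

```text
clock: 9.4
eef_pos: [0.6377, 0.0832, 0.1262]
tool_rot: [0.993, -0.115, 0.018, -0.006]
ft_force: [1.1, -0.6, 0.1]
grip_width: 0.033
```

```bash
python3 - <<'E'
from h import *
plan(.55,.266,.12,5.3,.15,5)
w=vision.camera('wrist');s=vision.camera('scene')['color'][130:300,200:440]
cv2.imwrite('pics/w5.png',np.hstack([w['color'][:,130:400],cv2.resize(s,(500,384))]))
E
```

```text
t 9.4 pos [0.6377 0.0832 0.1262] yaw 13.3 d [-0.088  0.183 -0.006] grip 0.033 tilt [ 0.036  0.008 -0.999]
0.15,-0.42,-0.53,0.02,-1.6, 0.15,-0.41,-0.54,0.02,-1.6, 0.15,-0.39,-0.55,0.02,-1.6, 0.15,-0.38,-0.56,0.02,-1.6, 0.15,-0.36,-0.57,0.02,-1.6,
```

View pics/w5.png

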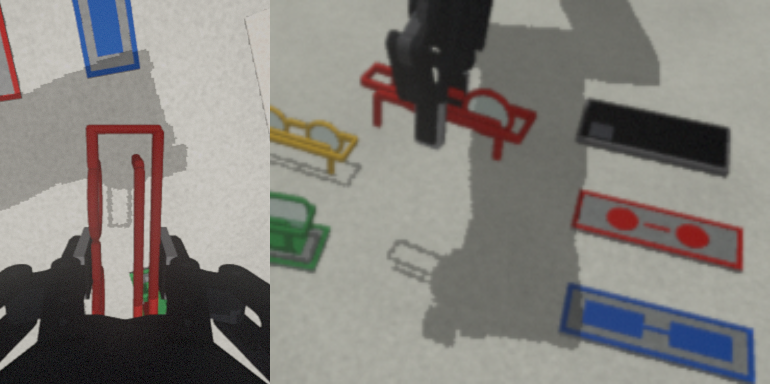

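Red is held level. Carrying it to the red pad.

Emit:
play_rows:
  deltas: [0.15,-0.42,-0.53,0,-1.6,0.15,-0.41,-0.54,0,-1.6,0.15,-0.4,-0.55,0,-1.6,0.15,-0.38,-0.56,0,-1.6,0.15,-0.36,-0.57,0,-1.6]

```text
clock: 10.12
eef_pos: [0.5535, 0.2691, 0.1295]
tool_rot: [0.999, -0.047, 0.025, -0.006]
ft_force: [1.1, 0.4, -0.2]
grip_width: 0.0329
```

```bash
python3 - <<'E'
from h import *
plan(.55,.266,.04,5.3,.15,2)
E
```

```text
t 10.125 pos [0.5535 0.2691 0.1295] yaw 5.4 d [-0.004 -0.003 -0.089] grip 0.033 tilt [ 0.051  0.01  -0.999]
0.15,-0.03,0.03,0.75,-0.1, 0.15,-0.03,0.03,0.75,-0.1,
```

Emit:
play_rows:
  deltas: [0.15,-0.1,0.06,0.6,-0.1,0.15,-0.05,0.05,0.7,-0.1,0.15,0,0.05,0.3,0]

```text
clock: 10.5
eef_pos: [0.5485, 0.267, 0.0333]
tool_rot: [0.999, -0.041, 0.028, -0.008]
ft_force: [-0.1, 0.4, -0.5]
grip_width: 0.0329
```

```bash
python3 - <<'E'
from h import *
plan(.55,.266,.0095,5.3,.15,1)
E
```

```text
t 10.5 pos [0.5485 0.267  0.0333] yaw 4.8 d [ 0.001 -0.001 -0.024] grip 0.033 tilt [ 0.057  0.014 -0.998]
0.15,0.03,0.02,0.40,0.5,
```

Emit:
play_rows:
  deltas: [0.15,0.02,0.02,0.36,0.4]

```text
clock: 10.62
eef_pos: [0.5509, 0.2663, 0.0112]
tool_rot: [0.999, -0.045, 0.028, -0.009]
ft_force: [-0.6, -0.3, -0.6]
grip_width: 0.0329
```

```bash
python3 - <<'E'
from h import *
plan(.55,.266,.0095,5.3,.15,1);print(state()[0]["ft_force"])
s=vision.camera('scene')['color'][180:270,320:450]
cv2.imwrite('pics/s6.png',cv2.resize(s,(650,450),interpolation=cv2.INTER_CUBIC))
E
```

```text
t 10.625 pos [0.5509 0.2663 0.0112] yaw 5.1 d [-0.001 -0.    -0.002] grip 0.033 tilt [ 0.057  0.015 -0.998]
0.15,-0.01,0.01,0.03,0.2, 
[-0.55597444 -0.25734863 -0.60496843]
```

View pics/s6.png

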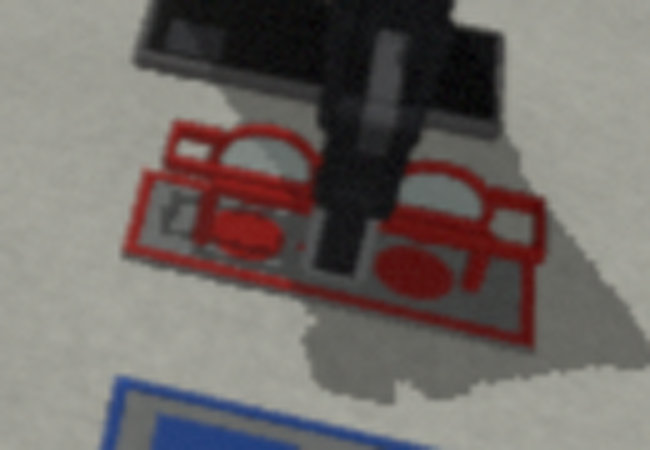

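Red is over its pad and still a few millimetres up. Lowering slightly, then releasing.

Emit:
play_rows:
  deltas: [0.15,-0.02,0,0.07,0,0.7,0,0,0,0,0.7,0,0,0,0,0.7,0,0,-0.6,0,0.7,0,0,-0.9,0,0.7,0,0,-0.9,0,0.7,0,0,-0.9,0]

```text
clock: 11.55
eef_pos: [0.5353, 0.2617, 0.2071]
tool_rot: [0.999, -0.045, 0.023, -0.005]
ft_force: [0.8, 0.9, -0.5]
grip_width: 0.0602
```

```bash
python3 - <<'E'
from h import *
M=MOD+[0,0,.004]
w=vision.camera('wrist');s=vision.camera('scene')
for c in(w,s): 
    for g,m,n in(((.55,.266,5.3),PAD,"pad"),((.55,.266,5.3),M,"gl")): print(n,fit([c],"red",g,m))
cv2.imwrite('pics/w7.png',np.hstack([w['color'][:,100:400],cv2.resize(s['color'][130:300,200:440],(480,384))]))
plan(.5395,-.082,.13,8.5,.7,9)
E
```

```text
pad ([0.5486, 0.2646, 5.177], np.float64(0.959))
gl ([0.5499, 0.2698, 8.1759], np.float64(0.73))
pad ([0.5498, 0.2685, 4.5851], np.float64(0.684))
gl ([0.5608, 0.2663, 6.0628], np.float64(0.832))
t 11.65 pos [0.5392 0.2636 0.2137] yaw 5.2 d [ 0.    -0.346 -0.084] grip 0.06 tilt [ 0.06   0.015 -0.998]
0.70,0.06,0.64,0.16,0.4, 0.70,0.06,0.64,0.16,0.4, 0.70,0.07,0.64,0.16,0.4, 0.70,0.07,0.64,0.16,0.4, 0.70,0.07,0.64,0.16,0.4, 0.70,0.08,0.64,0.16,0.4, 0.70,0.08,0.63,0.16,0.4, 0.70,0.09,0.63,0.16,0.4, 0.70,0.09,0.63,0.16,0.4,
```

View pics/w7.png

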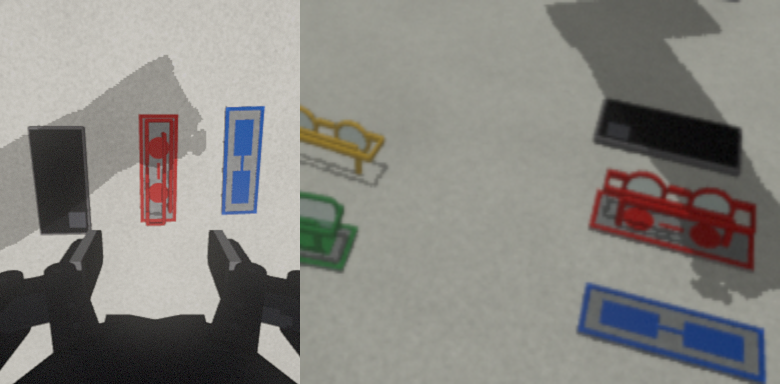

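Red stands on its pad, (158,170) in the left crop. Next is yellow.

Emit:
play_rows:
  deltas: [0.7,0.06,0.64,0,0.4,0.7,0.06,0.64,0,0.4,0.7,0.07,0.64,0,0.4,0.7,0.07,0.64,0,0.4,0.7,0.07,0.64,0,0.4,0.7,0.08,0.64,0,0.4,0.7,0.08,0.64,0,0.4,0.7,0.09,0.63,0,0.4,0.7,0.09,0.63,0,0]

```text
clock: 12.78
eef_pos: [0.5397, -0.0894, 0.2067]
tool_rot: [0.997, -0.07, 0.031, -0.011]
ft_force: [1.2, 0.4, -0.3]
grip_width: 0.06
```

```bash
python3 - <<'E'
from h import *
plan(.5395,-.082,.05,8.5,.7,3)
w=vision.camera('wrist');print(fit([w],"yellow",(.5395,-.082,8.5)),state()[0]["joint_pos"].round(3) if hasattr(state()[0]["joint_pos"],"round") else state()[0]["joint_pos"])
E
```

```text
t 12.775 pos [ 0.5397 -0.0894  0.2067] yaw 8.0 d [-0.     0.007 -0.157] grip 0.06 tilt [ 0.062  0.018 -0.998]
0.70,-0.01,-0.04,0.87,0.2, 0.70,-0.01,-0.04,0.87,0.2, 0.70,-0.01,-0.04,0.87,0.2, 
([0.5403, -0.0791, 8.3877], np.float64(0.912)) [-0.186  0.3    0.018  1.23   0.025  1.529]
```

```bash
python3 - <<'E'
s=open('h.py').read()
s=s.replace("b=np.radians(a-t*i); s=[d[0]*np.cos(b)+d[1]*np.sin(b),d[0]*np.sin(b)-d[1]*np.cos(b),-d[2]]","s=(R@Ro.from_euler('z',t*i,degrees=True).as_matrix()).T@d")
open('h.py','w').write(s)
E
python3 -c "
from h import *
plan(.540,-.081,.05,8.5,.7,3)"
```

```text
t 12.825 pos [ 0.5395 -0.0939  0.2064] yaw 8.3 d [ 0.     0.013 -0.156] grip 0.06 tilt [ 0.062  0.014 -0.998]
0.70,-0.06,-0.05,0.87,0.1, 0.70,-0.06,-0.05,0.87,0.1, 0.70,-0.06,-0.05,0.87,0.1,
```

Emit:
play_rows:
  deltas: [0.7,-0.08,-0.05,0.87,0.1,0.7,-0.08,-0.04,0.87,0.1,0.7,-0.06,-0.02,0.75,0]

```text
clock: 13.2
eef_pos: [0.5418, -0.0863, 0.0574]
tool_rot: [0.996, -0.076, 0.037, -0.008]
ft_force: [0.3, -0.8, 0.2]
grip_width: 0.0597
```

```bash
python3 -c "
from h import *
plan(.540,-.081,.005,8.5,.7,1)"
```

```text
t 13.2 pos [ 0.5418 -0.0863  0.0574] yaw 8.8 d [-0.002  0.005 -0.052] grip 0.06 tilt [ 0.075  0.011 -0.997]
0.70,-0.11,-0.06,0.87,-0.3,
```

Emit:
play_rows:
  deltas: [0.7,-0.1,-0.04,0.4,-0.2,0.7,-0.08,-0.02,0.42,0]

```text
clock: 13.45
eef_pos: [0.5329, -0.0797, 0.0033]
tool_rot: [0.997, -0.074, 0.035, -0.009]
ft_force: [0.7, -0.5, 0.1]
grip_width: 0.0598
```

```bash
python3 -c "
from h import *
plan(.540,-.081,.005,8.5,.7,1)"
```

```text
t 13.45 pos [ 0.5329 -0.0797  0.0033] yaw 8.6 d [ 0.007 -0.001  0.002] grip 0.06 tilt [ 0.07   0.012 -0.997]
0.70,0.12,0.00,-0.02,-0.1,
```

Emit:
play_rows:
  deltas: [0.5,0.08,0.02,0,0,0.15,0,0,0.02,0,0.15,0,0,0.02,0,0.15,0,0,0,0]

```text
clock: 13.95
eef_pos: [0.5407, -0.082, 0.0042]
tool_rot: [0.997, -0.074, 0.037, -0.008]
ft_force: [0.2, -0.6, 0.0]
grip_width: 0.0332
```

```bash
python3 -c "
from h import *
plan(.533,-.265,.11,-3.8,.15,5)
cv2.imwrite('pics/s8.png',cv2.resize(vision.camera('scene')['color'][150:230,160:280],(720,480),interpolation=cv2.INTER_CUBIC))"
```

```text
t 13.95 pos [ 0.5407 -0.082   0.0042] yaw 8.5 d [-0.008 -0.183  0.106] grip 0.033 tilt [ 0.075  0.011 -0.997]
0.15,0.09,0.60,-0.36,-2.5, 0.15,0.06,0.60,-0.36,-2.5, 0.15,0.04,0.60,-0.36,-2.5, 0.15,0.01,0.61,-0.36,-2.5, 0.15,-0.01,0.61,-0.36,-2.5,
```

View pics/s8.png

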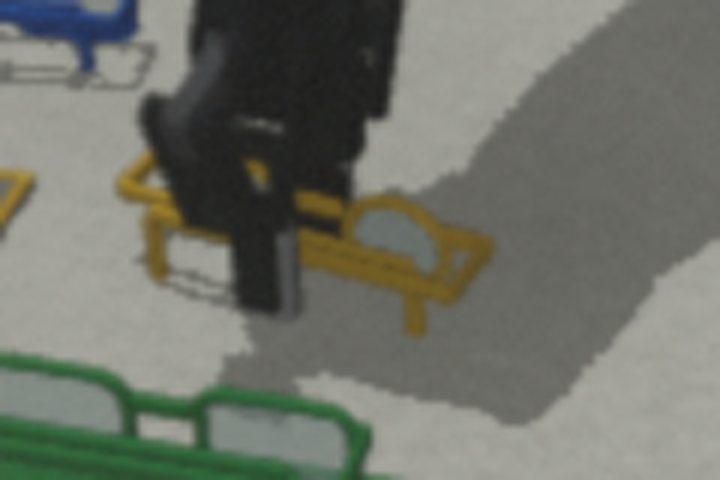

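Yellow is gripped. I'll check how far off mid-width the grip is before carrying it.

```bash
python3 -c "
from h import *
s=vision.camera('scene');w=vision.camera('wrist');d=vision.camera('side')
print(fit([s],'yellow',(.541,-.08,8.5)),fit([d],'yellow',(.541,-.08,8.5)))
p=np.array([.541,-.08]);y=np.radians(8.5)
f=lambda dx,dy,z:[p[0]+dx*np.cos(y)+dy*np.sin(y),p[1]-dx*np.sin(y)+dy*np.cos(y),z]
q=topix(s,[f(-.017,-.066,.034),f(-.017,.066,.034),f(.017,-.06,.0275),f(.017,.06,.0275)]);print(((q-[160,150])*6).round())
"
```

```text
([0.5376, -0.0835, 10.5087], np.float64(0.856)) ([0.5391, -0.0774, 9.4599], np.float64(0.63))
[[146. 139.]
 [492. 231.]
 [110. 212.]
 [431. 300.]]
```

Grip is within about 2–3 mm of mid-width. Lift and carry to the yellow pad.

Emit:
play_rows:
  deltas: [0.15,0.06,0,-0.6,0,0.15,0.06,0.3,-0.8,-2.5,0.15,0.04,0.6,-0.3,-2.5,0.15,0.02,0.7,0,-2.5,0.15,0,0.7,0,-2.5,0.15,0,0.65,0,-2.3]

```text
clock: 14.9
eef_pos: [0.5345, -0.2627, 0.1061]
tool_rot: [0.999, 0.04, 0.036, -0.004]
ft_force: [0.9, 0.2, 0.2]
grip_width: 0.0331
```

```bash
python3 -c "
from h import *
plan(.533,-.265,.03,-3.8,.15,2)"
```

```text
t 14.9 pos [ 0.5345 -0.2627  0.1061] yaw -4.6 d [-0.002 -0.002 -0.076] grip 0.033 tilt [ 0.071  0.012 -0.997]
0.15,-0.06,0.02,0.63,0.4, 0.15,-0.06,0.02,0.63,0.4,
```

Emit:
play_rows:
  deltas: [0.15,-0.1,0.05,0.6,0.4,0.15,-0.1,0.05,0.6,0.4]

```text
clock: 15.15
eef_pos: [0.5311, -0.2743, 0.0355]
tool_rot: [0.999, 0.031, 0.04, -0.002]
ft_force: [0.2, 0.5, -0.9]
grip_width: 0.0331
```

```bash
python3 -c "
from h import *
plan(.533,-.265,.0085,-3.8,.15,1)"
```

```text
t 15.15 pos [ 0.5311 -0.2743  0.0355] yaw -3.5 d [ 0.002  0.009 -0.027] grip 0.033 tilt [ 0.079  0.006 -0.997]
0.15,0.00,-0.15,0.45,-0.3,
```

Emit:
play_rows:
  deltas: [0.15,-0.02,-0.15,0.38,-0.3]

```text
clock: 15.28
eef_pos: [0.53, -0.2659, 0.0108]
tool_rot: [0.999, 0.033, 0.039, -0.002]
ft_force: [0.0, -0.7, 0.3]
grip_width: 0.0333
```

```bash
python3 -c "
from h import *
plan(.533,-.265,.0085,-3.8,.15,1)"
```

```text
t 15.275 pos [ 0.53   -0.2659  0.0108] yaw -3.7 d [ 0.003  0.001 -0.002] grip 0.033 tilt [ 0.078  0.007 -0.997]
0.15,0.05,-0.01,0.04,-0.1,
```

Emit:
play_rows:
  deltas: [0.15,0.04,-0.01,0.06,0,0.7,0,0,0,0,0.7,0,0,0,0,0.7,0.04,0,-0.6,0,0.7,0.06,0,-0.9,0,0.7,0.06,0,-0.9,0]

```text
clock: 16.02
eef_pos: [0.5267, -0.2632, 0.1505]
tool_rot: [0.999, 0.032, 0.031, -0.006]
ft_force: [0.2, -1.2, -1.1]
grip_width: 0.0599
```

```bash
python3 -c "
from h import *
plan(.428,-.259,.16,-5.5,.7,2)
w=vision.camera('wrist');s=vision.camera('scene')
for c in (w,s): print(fit([c],'blue',(.428,-.259,-5.5)),fit([c],'yellow',(.533,-.265,-3.8),PAD),fit([c],'yellow',(.533,-.265,-3.8),MOD+[0,0,.004]))
cv2.imwrite('pics/w9.png',np.hstack([w['color'][:,60:400],cv2.resize(s['color'][120:260,60:260],(450,384))]))"
```

```text
t 16.025 pos [ 0.5267 -0.2632  0.1505] yaw -3.7 d [-0.099  0.004  0.009] grip 0.06 tilt [ 0.062  0.014 -0.998]
0.70,-0.81,-0.09,-0.13,-0.9, 0.70,-0.81,-0.10,-0.13,-0.9, 
([0.4275, -0.2571, -7.2208], np.float64(0.861)) ([0.5324, -0.2678, -3.8455], np.float64(0.964)) ([0.5308, -0.2597, -7.5657], np.float64(0.753))
([0.4279, -0.2591, -2.4603], np.float64(0.837)) ([0.5343, -0.2647, -4.0989], np.float64(0.635)) ([0.5427, -0.2555, -7.3121], np.float64(0.832))
```

View pics/w9.png

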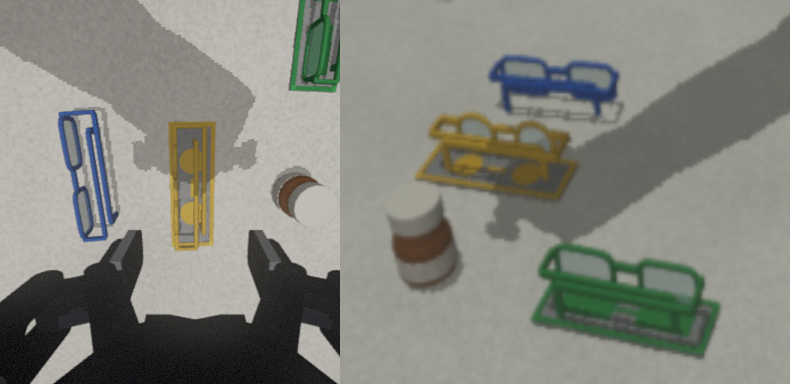

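Yellow stands on its pad, (192,185), and the jar is untouched. Blue is at (88,175). Now to blue.

Emit:
play_rows:
  deltas: [0.7,-0.85,-0.08,0,-1,0.7,-0.8,-0.1,0,-1]

```text
clock: 16.38
eef_pos: [0.4345, -0.2632, 0.1506]
tool_rot: [0.998, 0.052, 0.041, 0.0]
ft_force: [-0.2, 0.6, -0.7]
grip_width: 0.0598
```

```bash
python3 -c "
from h import *
plan(.428,-.258,.045,-6,.7,2)
w=vision.camera('wrist');print(fit([w],'blue',(.428,-.259,-5.5)))"
```

```text
t 16.375 pos [ 0.4345 -0.2632  0.1506] yaw -6.0 d [-0.007  0.005 -0.106] grip 0.06 tilt [ 0.082  0.003 -0.997]
0.70,-0.12,-0.05,0.87,0.0, 0.70,-0.12,-0.05,0.87,0.0, 
([0.4277, -0.2549, -7.3727], np.float64(0.912))
```

Emit:
play_rows:
  deltas: [0.7,-0.14,-0.07,0.8,-0.5,0.7,-0.12,-0.06,0.8,-0.2]

```text
clock: 16.68
eef_pos: [0.4197, -0.2568, 0.0541]
tool_rot: [0.998, 0.057, 0.041, 0.002]
ft_force: [0.9, -0.3, -0.1]
grip_width: 0.0599
```

```bash
python3 -c "
from h import *
plan(.428,-.257,.004,-6.5,.7,1)"
```

```text
t 16.675 pos [ 0.4197 -0.2568  0.0541] yaw -6.5 d [ 0.008 -0.    -0.05 ] grip 0.06 tilt [ 0.082  0.    -0.997]
0.70,0.07,0.01,0.84,0.0,
```

Emit:
play_rows:
  deltas: [0.7,0.07,0,0.38,0,0.7,0,0,0.45,0]

```text
clock: 16.92
eef_pos: [0.4266, -0.2553, 0.0018]
tool_rot: [0.998, 0.056, 0.04, 0.001]
ft_force: [0.7, -0.4, -0.3]
grip_width: 0.0597
```

```bash
python3 -c "
from h import *
plan(.428,-.257,.004,-6.5,.7,1)"
```

```text
t 16.925 pos [ 0.4266 -0.2553  0.0018] yaw -6.5 d [ 0.001 -0.002  0.002] grip 0.06 tilt [ 0.08   0.002 -0.997]
0.70,0.02,0.03,-0.04,-0.0,
```

Emit:
play_rows:
  deltas: [0.4,0.02,0.02,-0.04,0,0.15,0,0,0,0,0.15,0,0,0,0,0.15,0,0,0,0]

```text
clock: 17.42
eef_pos: [0.4299, -0.2573, 0.0069]
tool_rot: [0.998, 0.057, 0.042, 0.002]
ft_force: [0.2, -0.3, -0.8]
grip_width: 0.0328
```

```bash
python3 -c "
from h import *
plan(.43,-.257,.12,-6.5,.7,3)
s=vision.camera('scene')
print(fit([s],'blue',(.428,-.257,-6)))"
```

```text
t 17.425 pos [ 0.4299 -0.2573  0.0069] yaw -6.5 d [0.    0.    0.113] grip 0.033 tilt [ 0.084  0.    -0.996]
0.70,0.05,0.00,-0.63,0.0, 0.70,0.05,0.00,-0.63,0.0, 0.70,0.05,0.00,-0.63,0.0, 
([0.4248, -0.2637, -1.633], np.float64(0.838))
```

Emit:
play_rows:
  deltas: [0.15,0.05,0,-0.6,0,0.15,0.06,0,-0.8,0,0.15,0.06,0,-0.7,0]

```text
clock: 17.85
eef_pos: [0.4266, -0.2545, 0.1336]
tool_rot: [0.998, 0.056, 0.038, -0.0]
ft_force: [-0.6, 0.5, -1.7]
grip_width: 0.0327
```

```bash
python3 -c "
from h import *
plan(.655,.255,.13,3.8,.15,12)"
```

```text
t 17.85 pos [ 0.4266 -0.2545  0.1336] yaw -6.5 d [ 0.228  0.509 -0.004] grip 0.033 tilt [ 0.076  0.005 -0.997]
0.15,0.39,-0.67,0.03,0.9, 0.15,0.38,-0.67,0.03,0.9, 0.15,0.37,-0.68,0.03,0.9, 0.15,0.36,-0.68,0.03,0.9, 0.15,0.35,-0.69,0.03,0.9, 0.15,0.34,-0.69,0.03,0.9, 0.15,0.33,-0.70,0.03,0.9, 0.15,0.32,-0.70,0.03,0.9, 0.15,0.31,-0.71,0.03,0.9, 0.15,0.30,-0.71,0.03,0.9, 0.15,0.29,-0.72,0.03,0.9, 0.15,0.28,-0.72,0.03,0.9,
```

Emit:
play_rows:
  deltas: [0.15,0.39,-0.67,0,0.9,0.15,0.38,-0.67,0,0.9,0.15,0.37,-0.68,0,0.9,0.15,0.36,-0.68,0,0.9,0.15,0.35,-0.69,0,0.9,0.15,0.34,-0.69,0,0.9,0.15,0.33,-0.7,0,0.9,0.15,0.32,-0.7,0,0.9,0.15,0.31,-0.7,0,0.9,0.15,0.3,-0.7,0,0.9]

```text
clock: 19.1
eef_pos: [0.6264, 0.1733, 0.1601]
tool_rot: [0.999, -0.029, 0.046, -0.0]
ft_force: [0.4, -0.4, -1.0]
grip_width: 0.033
```

```bash
python3 -c "
from h import *
plan(.662,.266,.12,3.8,.15,2)"
```

```text
t 19.1 pos [0.6264 0.1733 0.1601] yaw 3.4 d [ 0.036  0.093 -0.04 ] grip 0.033 tilt [ 0.092 -0.002 -0.996]
0.15,0.22,-0.79,0.36,0.2, 0.15,0.22,-0.79,0.36,0.2,
```

Emit:
play_rows:
  deltas: [0.15,0.22,-0.79,0.36,0.2,0.15,0.2,-0.75,0.4,0.2]

```text
clock: 19.35
eef_pos: [0.6643, 0.2672, 0.1201]
tool_rot: [0.998, -0.033, 0.049, -0.002]
ft_force: [1.3, 0.9, -0.3]
grip_width: 0.033
```

```bash
python3 -c "
from h import *
plan(.662,.266,.035,3.8,.15,2)"
```

```text
t 19.35 pos [0.6643 0.2672 0.1201] yaw 3.9 d [-0.002 -0.001 -0.085] grip 0.033 tilt [ 0.098 -0.    -0.995]
0.15,-0.09,0.02,0.70,-0.0, 0.15,-0.09,0.02,0.70,-0.0,
```

Emit:
play_rows:
  deltas: [0.15,-0.1,0.03,0.68,0,0.15,-0.1,0.03,0.68,0]

```text
clock: 19.6
eef_pos: [0.6629, 0.2706, 0.0377]
tool_rot: [0.998, -0.031, 0.052, -0.004]
ft_force: [-0.1, -0.6, 0.7]
grip_width: 0.0329
```

```bash
python3 -c "
from h import *
plan(.662,.266,.0125,3.8,.15,1)"
```

```text
t 19.6 pos [0.6629 0.2706 0.0377] yaw 3.5 d [-0.001 -0.005 -0.025] grip 0.033 tilt [ 0.105  0.004 -0.994]
0.15,-0.05,0.08,0.42,0.3,
```

Emit:
play_rows:
  deltas: [0.15,-0.06,0.08,0.4,0.3]

```text
clock: 19.73
eef_pos: [0.6598, 0.2662, 0.0105]
tool_rot: [0.998, -0.033, 0.051, -0.003]
ft_force: [0.1, -0.3, -0.8]
grip_width: 0.0329
```

```bash
python3 -c "
from h import *
plan(.662,.266,.011,3.8,.15,1)"
```

```text
t 19.725 pos [0.6598 0.2662 0.0105] yaw 3.8 d [ 0.002 -0.     0.001] grip 0.033 tilt [ 0.102  0.003 -0.995]
0.15,0.04,0.00,-0.01,0.0,
```

Emit:
play_rows:
  deltas: [0.15,0.03,0,0,0,0.7,0,0,0,0,0.7,0,0,0,0,0.7,0.06,0,-0.6,0,0.7,0.08,0,-0.9,0,0.7,0,0,-0.9,0,0.7,-0.5,0,-0.6,0,0.7,-0.9,0,0,0,0.7,-0.9,0,0,0]

```text
clock: 20.85
eef_pos: [0.5165, 0.2746, 0.1861]
tool_rot: [0.998, -0.035, 0.055, -0.006]
ft_force: [-1.3, 0.6, 0.1]
grip_width: 0.0603
```

```bash
python3 - <<'E'
from h import *
plan(.54,.266,.25,3.8,.7,1)
s=vision.camera('scene');d=vision.camera('side');w=vision.camera('wrist')
out=np.vstack([cv2.resize(s['color'][120:300,80:445],(800,395)),np.hstack([cv2.resize(d['color'][90:340,130:400],(221,205)),cv2.resize(w['color'],(273,205)),cv2.resize(d['color'][95:190,170:300],(281,205)),np.zeros((205,25,3),np.uint8)])])
cv2.imwrite('pics/s10.png',out)
E
```

```text
t 20.85 pos [0.5165 0.2746 0.1861] yaw 4.1 d [ 0.024 -0.009  0.064] grip 0.06 tilt [ 0.11   0.008 -0.994]
0.70,0.51,0.10,-1.02,-0.3,
```

View pics/s10.png

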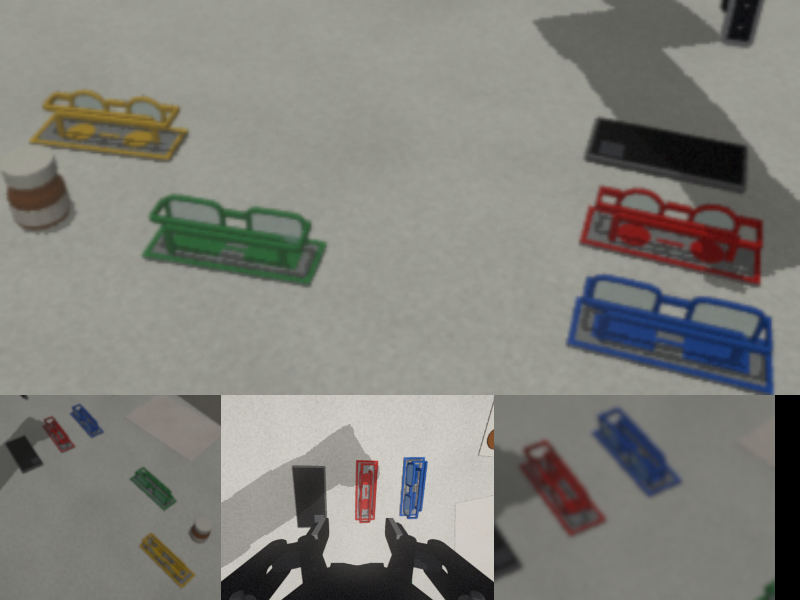

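All four stand on their pads. One overlay check of centring, drawing the ideal outline for each pad in the scene view.

```bash
python3 - <<'E'
from h import *
s=vision.camera('scene');im=s['color']
tiles=[]
for p in((.5515,.2671,5.2),(.6629,.2669,3.7),(.5353,-.2632,-3.8),(.6518,-.0827,-2)):
    y=np.radians(p[2]);f=lambda dx,dy,z:[p[0]+dx*np.cos(y)+dy*np.sin(y),p[1]-dx*np.sin(y)+dy*np.cos(y),z+.004]
    q=topix(s,[f(*v) for v in((-.017,-.066,.031),(-.017,.066,.031),(.017,-.066,.031),(.017,.066,.031))]);r=topix(s,[f(x,w,0) for x,w in((-.025,-.072),(.025,-.072),(.025,.072),(-.025,.072))])
    o=np.round(q.mean(0)-[50,32]).astype(int);o=np.clip(o,0,[412,304]);k=4
    t=cv2.resize(im[o[1]:o[1]+75,o[0]:o[0]+100],None,fx=k,fy=k,interpolation=cv2.INTER_CUBIC)
    g=lambda a:np.int32((a-o+.5)*k)
    cv2.polylines(t,[g(q)[[0,1,3,2]]],True,(255,255,255),1);cv2.polylines(t,[g(r)],True,(255,0,255),1);tiles.append(t)
cv2.imwrite('pics/o.png',np.vstack([np.hstack(tiles[:2]),np.hstack(tiles[2:])]))
E
```

```text
(no output)
```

View pics/o.png

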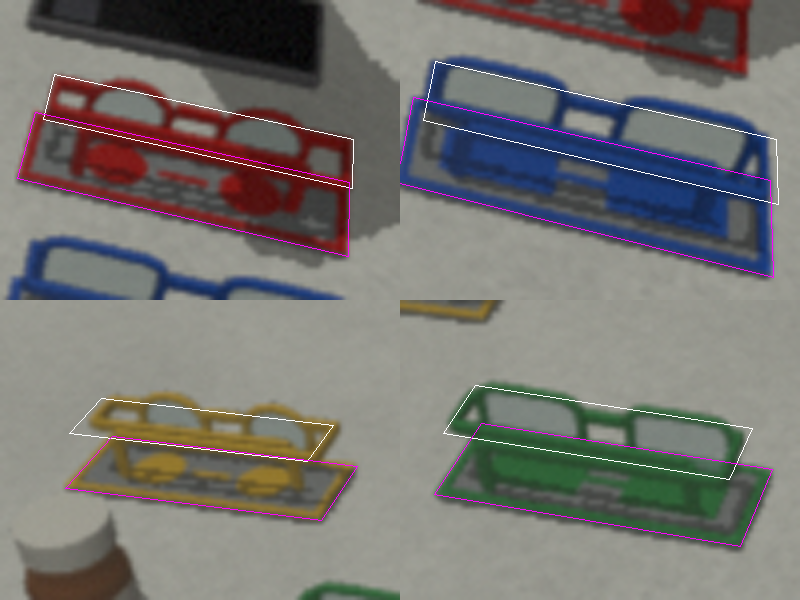

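Red, blue and green match their outlines. Yellow looks shifted about 5–8 mm towards +y, which is inside tolerance but thin. I'll go back over it, measure from close by and correct.

```bash
python3 - <<'E'
from h import *
plan(.53,-.255,.19,-5,.7,11)
E
```

```text
t 21.05 pos [0.5166 0.2746 0.1856] yaw 4.0 d [ 0.013 -0.53   0.004] grip 0.06 tilt [ 0.108  0.007 -0.994]
0.70,0.08,0.80,-0.01,-0.8, 0.70,0.06,0.80,-0.01,-0.8, 0.70,0.05,0.80,-0.01,-0.8, 0.70,0.04,0.80,-0.01,-0.8, 0.70,0.03,0.80,-0.01,-0.8, 0.70,0.02,0.80,-0.01,-0.8, 0.70,0.01,0.80,-0.01,-0.8, 0.70,-0.00,0.80,-0.01,-0.8, 0.70,-0.02,0.80,-0.01,-0.8, 0.70,-0.03,0.80,-0.01,-0.8, 0.70,-0.04,0.80,-0.01,-0.8,
```

Emit:
play_rows:
  deltas: [0.7,0.08,0.8,0,-0.8,0.7,0.06,0.8,0,-0.8,0.7,0.05,0.8,0,-0.8,0.7,0.04,0.8,0,-0.8,0.7,0.03,0.8,0,-0.8,0.7,0.02,0.8,0,-0.8,0.7,0,0.8,0,-0.8,0.7,0,0.8,0,-0.8,0.7,-0.02,0.8,0,-0.8,0.7,-0.03,0.8,0,-0.8,0.7,-0.04,0.7,0,-0.8]

```text
clock: 22.42
eef_pos: [0.5535, -0.2699, 0.1949]
tool_rot: [0.996, 0.043, 0.073, 0.002]
ft_force: [0.1, -0.3, 0.8]
grip_width: 0.06
```

```bash
python3 - <<'E'
from h import *
w=vision.camera('wrist');s=vision.camera('side')
plan(.533,-.259,.05,-5,.7,2)
tiles=[]
for c,pp in((w,None),(s,(.5312,-.2665,-3.8))):
    p=pp or fit([c],'yellow',(.533,-.265,-3.8),PAD)[0];print(p)
    y=np.radians(p[2]);f=lambda dx,dy,z:[p[0]+dx*np.cos(y)+dy*np.sin(y),p[1]-dx*np.sin(y)+dy*np.cos(y),z+.004]
    q=topix(c,[f(*v) for v in((-.017,-.066,.031),(-.017,.066,.031),(.017,.066,.031),(.017,-.066,.031))]);r=topix(c,[f(x,v,0) for x,v in((-.025,-.072),(.025,-.072),(.025,.072),(-.025,.072))])
    k=4;o=np.clip(np.round(q.mean(0)-[50,75]).astype(int),0,[412,234])
    t=cv2.resize(c['color'][o[1]:o[1]+150,o[0]:o[0]+100],None,fx=k,fy=k,interpolation=cv2.INTER_CUBIC)
    g=lambda a:np.int32((a-o+.5)*k);print(g(q).tolist(),g(r).tolist())
    cv2.polylines(t,[g(q)],True,(255,255,255),1);cv2.polylines(t,[g(r)],True,(255,0,255),1);tiles.append(t)
cv2.imwrite('pics/o2.png',np.hstack(tiles))
E
```

```text
t 22.525 pos [ 0.5534 -0.2725  0.1946] yaw -4.7 d [-0.02   0.013 -0.145] grip 0.06 tilt [ 0.145  0.001 -0.989]
0.70,-0.33,-0.14,1.17,-0.2, 0.70,-0.33,-0.14,1.17,-0.2, 
[0.5328, -0.2678, -3.6871]
[[151, 531], [135, 74], [264, 77], [264, 527]] [[130, 510], [282, 505], [284, 56], [112, 52]]
(0.5312, -0.2665, -3.8)
[[278, 418], [78, 226], [126, 187], [326, 373]] [[265, 463], [333, 398], [122, 200], [54, 256]]
```

The viewer limit is reached, so I'll measure the yellow offset numerically with a row profile of yellow pixels across the spectacles.

```bash
python3 - <<'E'
import cv2,numpy as np
t=cv2.imread('pics/o2.png')[:,:400]
t=cv2.resize(t,(100,150),interpolation=cv2.INTER_AREA)
h=cv2.cvtColor(t,cv2.COLOR_BGR2HSV);m=cv2.inRange(h,(15,110,30),(30,255,255))>0
for r in list(range(10,30))+list(range(118,142)): print(r,''.join('#' if v else '.' for v in m[r,25:78]))
E
```

```text
10 .....................................................
11 .....................................................
12 .....................................................
13 .........................................###.........
14 ....#####################################............
15 ....#########################################........
16 ....#########################################........
17 ....#################################...#####........
18 ....#####......................#####.....####........
19 ....####..................................###........
20 ....####........................####......###........
21 ....####........................####......###........
22 ....#####.......................####......###........
23 ....#####.......................####......###........
24 ....#####.......................####......###........
25 ....#####.......................####......###........
26 ....#####.......................####......###........
27 ....#####.......................####......###........
28 ....#####.......................####......###........
29 ....#####.....
[... 731 characters left out ...]
....
130 .....................................................
131 .....................................................
132 .....................................................
133 .....................................................
134 .....................................................
135 .....................................................
136 .....................................................
137 .....................................................
138 .....................................................
139 .....................................................
140 .....................................................
141 .....................................................
```

```bash
python3 - <<'E'
from h import *
w=vision.camera('wrist');p=fit([w],'yellow',(.533,-.265,-3.8),PAD)[0];print(p,state()[0]["eef_pos"])
y=np.radians(p[2]);f=lambda dx,dy,z:[p[0]+dx*np.cos(y)+dy*np.sin(y),p[1]-dx*np.sin(y)+dy*np.cos(y),z+.004]
for z in(.024,.031,.036):print(z,topix(w,[f(a,b,z) for a in(-.017,.017) for b in(-.066,.066)]).round(1).tolist())
print(topix(w,[f(a,b,0) for a in(-.025,.025) for b in(-.072,.072)]).round(1).tolist())
h=cv2.cvtColor(w['color'],cv2.COLOR_BGR2HSV);m=cv2.inRange(h,(15,90,30),(32,255,255))>0
q=topix(w,[f(0,0,.0)])[0].astype(int);c0=q[0]-30;print(c0)
for r in list(range(q[1]-64,q[1]-38))+list(range(q[1]+40,q[1]+75)): print(r,''.join('#' if v else '.' for v in m[r,c0:c0+60]))
E
```

```text
[0.5328, -0.2679, -3.6579] [ 0.55312869 -0.26987666  0.19432753]
0.024 [[204.9, 226.2], [200.7, 113.7], [232.7, 225.1], [232.1, 114.3]]
0.031 [[204.7, 228.5], [200.3, 113.7], [233.1, 227.3], [232.5, 114.3]]
0.036 [[204.5, 230.3], [200.1, 113.6], [233.4, 229.0], [232.8, 114.3]]
[[199.5, 223.4], [194.5, 108.2], [237.5, 221.9], [237.5, 109.2]]
187
105 ............................................................
106 ............................................................
107 ............................................................
108 ........#############################.......................
109 ........##########################################..........
110 ........##########################################..........
111 ........##########################################..........
112 ........##########################################..........
113 ........#######..#.###...#.##############.....####..........
114 ........######.......................####.....####..........
115 ........######.......................####.....####..........
116 ........######....................
[... 2511 characters left out ...]
..................................................
234 ............................................................
235 ............................................................
236 ............................................................
237 ............................................................
238 ............................................................
239 ............................................................
240 ............................................................
241 ............................................................
242 ............................................................
243 ............................................................
```

Yellow is about 6–7 mm off its pad's centre by both the wrist and scene views: roughly −4 mm in x and +5.5 mm in y. That is inside the 12 mm limit. The tool has drifted to a 0.145 rad tilt, so regripping would be the riskier choice. I'll leave it and hand in.

```bash
python3 - <<'E'
from h import *
from workcell import ticket
o=state()[0];print(o["clock"],o["eef_pos"],np.abs(o["joint_vel"]).max());print(ticket.job_done())
E
```

```text
22.575 [ 0.55312869 -0.26987666  0.19432753] 0.04960557961229795
the job is handed in; nothing more can be done
None
```

All four pairs of spectacles are standing upright and released on the pads of their own colour, and I handed the job in at 22.6 s. The arm was clear of everything, about 0.19 m up. No verdict was reported, so these are my own checks.

- **Red, green and blue:** the last outline overlays in the scene camera showed them within about 3 mm of their pad centres. They also looked well aligned along the pads.
- **Yellow:** it stands about 6–7 mm off its pad's centre, about −4 mm in x and +5.5 mm in y. The wrist and scene views broadly agreed on this. It is within the 12 mm limit, but it is the thinnest margin of the four.
- **Why I left yellow:** moves left a tilt in the tool that this interface cannot correct, and it had grown to 0.145 rad by the end. I judged regripping to be riskier than leaving it.
- **Hull fits:** my automatic position fits for spectacles already on a pad were unreliable, because the pad's colour mixed with theirs. I relied on the overlays and pixel measurements instead.
- **Phone and jar:** I never touched them, and they looked unmoved in the pictures. I did not measure their positions again at the end.
- **Pictures:** I miscounted those I had viewed, so the last yellow check was done from pixel data rather than by eye.

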